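# Wipe the clay chips off the plaster slab

## Robot

A 7-joint arm with a two-finger parallel gripper is mounted at the origin on the work surface. World frame = base frame: x ahead of the robot, y to its left, z up, the work surface at z = 0. Lengths are in m, angles in degrees, forces in N, time in s.
With the tool pointing down it reaches from about 0.425 to 0.875 m from the base axis. Payload 4.7 kg.
Tool frame: the origin (TCP) lies at the very end of the fingers, on their centre line; the grasp point (between the pads) lies 19 mm behind it; z points along the fingers, y is the line along which they close (so a half turn about z gives the same grasp; the last joint's range is limited). The gripper opens to 87 mm and grips with 3 to 60 N. Pads are 19 mm wide; open, the fingers measure 117 mm over their backs; the gripper's body (75 mm by 190 mm) begins 51 mm behind the grasp point.
Start: joints at [72.829, 18.392, -4.016, 83.108, 1.295, 78.541, -3.26], TCP at [0.201, -0.618, 0.223] pointing down, gripper open.
Joint ranges: [-163.93, 163.93], [-17.29, 119.83], [-79.2, 71.16], [3.27, 140.29], [-89.18, 269.18], [5.43, 117.66], [-154.24, 154.24]. Speed limits (degrees/s): [147.25, 147.25, 180, 180, 180, 180, 180].

## Interface

Orientations are given as [roll, pitch, yaw] about the fixed x, y, z axes, in that order (R = Rz(yaw) Ry(pitch) Rx(roll)).
In Python, from cell import telemetry, cams, env gives the robot as it stands.
- The arm moves only by the tool arm_command, never from a script. Its argument "series" is text: rows parted by semicolons, each of 5 numbers parted by spaces: the shift along the tool's x, y, z in mm, then the turn about the tool's z in rad, then the closure in counts, from 0 (fully open) to 255 (shut). A call has 1 to 20 rows; each row shifts and turns the commanded pose from where the row before left it, along the tool's axes as they then stand; what a row does not reach is not made up. A row lasts 1/12 s, in which the tool goes at most 41.7 mm and 7.16 degrees, less where a joint would pass 70% of its speed; a pose out of reach is approached as far as the arm can. A call is refused whole if a number of a shift passes 41.7 or a number of a turn 0.125, either way. A call with a gripper value outside its range is refused whole. The fingers move at their own pace and stop on an object; "squeeze" is the grip in N (left out, the last holds). Time passes only in rows, so rows that do not move let the fingers close. It gives the time, the measured TCP pose, the force, the opening and the grip force at its end, in the units of the state.
- telemetry.get_obs(): the state, without advancing time (a new reading comes with each control period).
- cams.read_camera(name): name is "side" or "top" or "wrist"; returns the picture (400x640x3 uint8, blue, green, red); there is no depth.
- cams.calibration(name): a dict with "K" (3x3 intrinsics, pixels), "dist" ([k1, k2, p1, p2, k3] as OpenCV has them; the pictures are not rectified), "origin" and "rotation" of the camera in the world; the wrist camera has in their place "hand_eye" (4x4, takes a point from camera to tool coordinates, whose origin is the TCP and whose axes are the flange's). Camera axes: x right, y down, z forward; pixel columns grow to the right and rows downward; lengths in m; the calibration is good to about 2 mm. A picture is of the moment at which its call begins: read the wrist's pose just before it. calibration takes no time and is no camera call.
- env.sign_off(): hands the job in; it is judged then, once.
The state is a dict: "time_s": time; "qpos": joint angles; "joint_velocities": joint speeds; "effort": joint torques, N m; "tool_pos": TCP position; "tool_rot": TCP orientation; "force": force on the tool from outside, world axes, zero at the start; "wrist_torque": the same for the moment, N m; "grip_width": finger opening in m; "grasp_force": force on a finger pad.
Only numpy, scipy, OpenCV 4.12 (cv2) and the standard library are available. Lean on these libraries where they do the work, as an engineer would, in place of code of your own. Each camera call takes 0.05 s, during which the arm holds its last target. There are 200 camera calls.

## Task

Pick up the scraper block by its upright wooden grip and use it to wipe both dry clay chips off the plaster slab into the low steel scrap tray pushed against the slab's side; move the chips with the scraper, never with the fingers. Then stand the scraper back upright where you found it and let go.

Things in the scene. Friction and masses are not known exactly. Their poses are not given: they have to be found in the camera images.
- scraper_grip (a point): Scraper block, loose, upright on the table, 0.3 kg: aluminium foot bar 130 long (x) x 32 thick (y) x 25 mm high with a wooden grip 70 (x) x 22 mm (y) centred on it, up to 80 mm. Point: mid-grip, 55 mm above the flat underside; z up. Grip from above, fingers closing along y; the foot's long sides wipe. Not the square aluminium block with a round knob.
- slab_top (a point): White plaster slab, fixed, level, 260 (x) x 220 (y) x 40 mm high. Point: centre of its top, 40 mm above the table; z up. The chips lie on its -x half, within 85 mm of this point; a flat clay tile, 8 mm thick, lies along its +x edge (from about 60 mm on). The tray is against its +y or its -y side; a 20 mm high board of finished tiles is against the other.
- tray_mid (a point): Open steel scrap tray, fixed, empty, 200 (x) x 110 mm (y), walls 26 mm high and 4 mm thick, floor 4 mm. Point: centre of its underside, on the table; axes parallel to the slab's. One long side is 1 mm from the slab's side; its rim is 14 mm below the slab's top and its centre 35 mm towards the slab's -x.
- chip_a: Dry clay chip, loose, about 24 x 17 x 10 mm, 12 g, lying flat on the slab. Origin: centre of its underside as it lies at the start; any yaw.
- chip_b: A second chip like the first, also on the slab: 30 to 70 mm from it towards the slab's +x, and up to 80 mm either way along y.

How it is judged (in metres and radians):
On the way, in this order (a step that is already met when the one before it is completed fails the run):
1. the scraper block has been picked up off the table (height (world z) of scraper_grip above 0.08 m and contact force between the fingers and scraper above 1 N), for 0.2 s.
2. both chips are in the scrap tray while the scraper is away from where it was found (x of chip_a in the frame of tray_mid between -0.1 and 0.1 m and y of chip_a in the frame of tray_mid between -0.055 and 0.055 m and height (world z) of each of chip_a, chip_b below 0.03 m and x of chip_b in the frame of tray_mid between -0.1 and 0.1 m and y of chip_b in the frame of tray_mid between -0.055 and 0.055 m and distance of scraper_grip from where it was at the start of the episode above 0.1 m), for 0.1 s.
At the end, for the whole second after the job is handed in: Both chips lie inside the scrap tray, below its rim, and the scraper stands upright (within 10 degrees), at rest and released, within 40 mm of where it stood at the start (x of chip_a in the frame of tray_mid between -0.1 and 0.1 m and y of chip_a in the frame of tray_mid between -0.055 and 0.055 m and height (world z) of each of chip_a, chip_b below 0.03 m and x of chip_b in the frame of tray_mid between -0.1 and 0.1 m and y of chip_b in the frame of tray_mid between -0.055 and 0.055 m and distance of scraper_grip from where it was at the start of the episode below 0.04 m and angle between scraper_grip's own z axis and vertical below 0.17 rad and linear speed of scraper below 0.02 m/s); the robot touches nothing.
It fails at once if a finger pushes or grips a chip (contact force between the fingers and chip_a above 0.3 N or contact force between the fingers and chip_b above 0.3 N).
It also fails if it takes over 48 s, if anything falls off the work surface, if the arm or the gripper's body presses on something with over 40 N, if the wrist force passes 120 N, or if a joint passes its speed limit or range.

## Working session

There is one attempt and no reset: what is moved stays moved. The work goes in short steps, Python scripts to look and compute and a tool call to move; the robot and the scene stay as the last step left them, time stands still between calls to the robot, and variables do not carry over. Pictures are saved under pics/ and viewed, at most 10 in all, crops included, and the job is handed in when it is done.

Besides the shell and the picture viewer there is one more tool, called after "Call:" as name(argument=value, ...), one argument or row to a line, values as JSON. arm_command: Moves the arm, as the interface text tells. Its arguments: {"type":"object","properties":{"series":{"type":"string"},"squeeze":{"type":"number"}},"required":["series"]}

```bash
mkdir -p pics; ls
python3 - <<'E'
from cell import telemetry,cams
import cv2,numpy as np
o=telemetry.get_obs();print(o['time_s'],o['tool_pos'],o['tool_rot'],o['grip_width'])
for n in ['top','side']:
    c=cams.calibration(n);print(n,c)
    cv2.imwrite(f'pics/{n}0.png',cams.read_camera(n))
print(cams.calibration('wrist'))
E
```

```text
pics
0.0 [ 0.20038495 -0.61775456  0.22145545] [-1.79891483e+02  7.91707436e-03  1.79823739e+01] 0.08714241258618273
top {'K': array([[432.68590243,   0.        , 329.81450687],
       [  0.        , 432.68590243, 192.60509272],
       [  0.        ,   0.        ,   1.        ]]), 'dist': array([-0.07291717,  0.        ,  0.        ,  0.        ,  0.        ]), 'origin': array([ 0.32061451, -0.05392238,  0.93436714]), 'rotation': array([-167.0888269 ,   -0.22590345,  -88.03502282])}
side {'K': array([[513.69551812,   0.        , 321.71297083],
       [  0.        , 513.69551812, 200.71453437],
       [  0.        ,   0.        ,   1.        ]]), 'dist': array([-0.11055961,  0.        ,  0.        ,  0.        ,  0.        ]), 'origin': array([0.37161915, 0.70306957, 0.79296151]), 'rotation': array([-132.64747717,    0.17403433, -168.41527263])}
{'K': array([[308.5039763 ,   0.        , 321.09723194],
       [  0.        , 308.5039763 , 196.92272303],
       [  0.        ,   0.        ,   1.        ]]), 'dist': array([-0.06025776,  0.        ,  0.        ,  0.        ,  0.        ]), 'hand_eye': array([[ 1.10668014e-03, -9.69877317e-01, -2.43591389e-01,
         6.65355098e-02],
       [ 9.99998788e-01,  8.06633690e-04,  1.33150471e-03,
         1.24754533e-03],
       [-1.09490720e-03, -2.43592567e-01,  9.69877035e-01,
        -1.62108553e-01],
       [ 0.00000000e+00,  0.00000000e+00,  0.00000000e+00,
         1.00000000e+00]])}
```

View pics/top0.png

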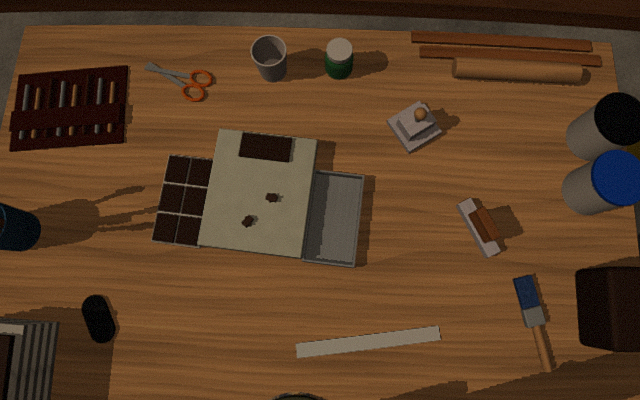

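View pics/side0.png

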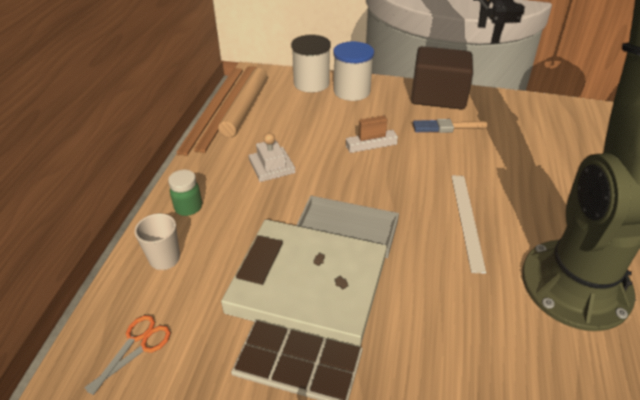

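The top view shows the slab at about (258,192), with chips at (272,197) and (248,221). The tray is on its right (-y) side, the tile board is on the left, and the scraper is at (480,227). The knob block at (414,126) is the decoy, and the side view agrees with all of this.

```bash
cat > h.py <<'E'
import cv2,numpy as np
from scipy.spatial.transform import Rotation as R
from cell import telemetry,cams
def pose(n):
    c=cams.calibration(n)
    if n=='wrist':
        o=telemetry.get_obs();T=np.eye(4);T[:3,:3]=R.from_euler('xyz',o['tool_rot'],degrees=True).as_matrix();T[:3,3]=o['tool_pos']
        T=T@c['hand_eye'];return c['K'],c['dist'],T[:3,3],T[:3,:3]
    return c['K'],c['dist'],c['origin'],R.from_euler('xyz',c['rotation'],degrees=True).as_matrix()
def cast(P,px,z):
    K,d,o,M=P
    u=cv2.undistortPoints(np.array(px,float).reshape(-1,1,2),K,d).reshape(-1,2)
    r=np.c_[u,np.ones(len(u))]@M.T
    return o+r*((z-o[2])/r[:,2])[:,None]
def blob(mask,roi):
    m=np.zeros_like(mask);x0,y0,x1,y1=roi;m[y0:y1,x0:x1]=mask[y0:y1,x0:x1]
    c,_=cv2.findContours(m,cv2.RETR_EXTERNAL,cv2.CHAIN_APPROX_NONE)
    return max(c,key=cv2.contourArea).reshape(-1,2)
def rect(P,c,z):
    w=cast(P,c,z);(cx,cy),(a,b),t=cv2.minAreaRect((w[:,:2]*1000).astype(np.float32))
    if a<b:a,b,t=b,a,t+90
    return np.round([cx,cy,a,b,(t+90)%180-90],1)   # mm, long-axis yaw
E
python3 - <<'E'
from h import *
for n,rs,rg,rcs in [('top',(190,120,330,270),(450,190,510,265),[(262,188,284,206),(238,210,262,230)]),
                ('side',(215,205,395,350),(335,105,410,160),[(311,250,330,268),(330,272,352,292)])]:
    im=cv2.imread(f'pics/{n}0.png');P=pose(n);h=cv2.cvtColor(im,cv2.COLOR_BGR2HSV)
    H,S,V=cv2.split(h)
    x0,y0,x1,y1=rg
    foot=((S<70)&(V>90)).astype(np.uint8)
    grip=((S>150)&(V>60)&(H<14)).astype(np.uint8)
    for nm,m,z in [('foot',foot,.025),('grip',grip,.08)]:
        try:
            c=blob(m,rg);print(n,nm,cv2.boundingRect(c),rect(P,c,z))
        except ValueError: print(n,nm,'none')
    for p in ([(258,192),(330,220),(466,205),(484,222),(490,215)] if n=='top' else [(290,280),(350,225),(372,142),(373,128),(372,119)]): print(p,h[p[1],p[0]],end=' ')
    print()
    for rc in rcs:
        x0,y0,x1,y1=rc;c=blob((V<85).astype(np.uint8),rc);print(n,'chip',cv2.boundingRect(c),rect(P,c,.045))
    # slab corners, by eye
    k=[(219,129),(317,138),(303,257),(199,246)] if n=='top' else [(263,222),(386,247),(356,340),(227,308)]
    w=cast(P,k,.04);print(n,'slab',np.round(w[:,:2]*1000),np.round(w.mean(0)*1000))
    k=[(319,171),(365,175),(355,266),(303,262)] if n=='top' else [(312,199),(398,212)]
    print('tray rim',np.round(cast(P,k,.026)[:,:2]*1000))
a=cv2.imread('pics/top0.png')[100:280,140:520];cv2.imwrite('pics/c.png',cv2.resize(a,None,fx=2.1,fy=2.1,interpolation=cv2.INTER_CUBIC))
E
```

```text
top foot (458, 198, 42, 59) [ 464.9 -371.5  129.2   34.    27. ]
top grip (469, 205, 34, 37) [ 460.3 -367.8   80.8   44.4   28.7]
(258, 192) [ 20  75 119] (330, 220) [17 50 91] (466, 205) [ 13  67 121] (484, 222) [ 12 211  86] (490, 215) [ 17 160  59] 
top chip (266, 193, 17, 10) [509.8  66.7  33.9  19.4 -88. ]
top chip (241, 215, 17, 13) [459.1 114.7  31.1  24.3 -34.9]
top slab [[661. 199.]
 [647. -18.]
 [388.  -0.]
 [402. 217.]] [525.  99.  40.]
tray rim [[ 576.  -25.]
 [ 571. -126.]
 [ 374. -108.]
 [ 379.    0.]]
side foot (347, 131, 50, 21) [ 461.9 -358.4  135.4   56.2   28. ]
side grip none
(290, 280) [ 22  63 193] (350, 225) [ 20  50 158] (372, 142) [ 16  53 206] (373, 128) [ 13 147 166] (372, 119) [ 13 145 146] Traceback (most recent call last):
  File "<stdin>", line 16, in <module>
  File "h.py", line 18, in blob
    return max(c,key=cv2.contourArea).reshape(-1,2)
           ~~~^^^^^^^^^^^^^^^^^^^^^^^
ValueError: max() iterable argument is empty
```

Call:
arm_command(
  series="27 -13 0 0 0;27 -13 0 0 0;27 -13 0 0 0;27 -13 0 0 0;27 -13 0 0 0;27 -13 0 0 0;27 -13 0 0 0;27 -13 0 0 0;27 -13 0 0 0;27 -13 0 0 0;27 -13 0 0 0;27 -10 0 0 0;0 0 0 -0.083 0;0 0 0 -0.083 0;0 0 0 0 0;0 0 0 0 0",
  squeeze=45,
)

```text
time_s: 1.43
tool_pos: [0.4612, -0.3728, 0.2221]
tool_rot: [-180.0, 0.0, 27.3]
force: [-0.8, 0.6, 0.4]
grip_width: 0.087
grasp_force: 0.0
```

Run:
```python
from h import *
o=telemetry.get_obs();print(o['time_s'],o['tool_pos'],o['tool_rot'])
P=pose('wrist');im=cams.read_camera('wrist');cv2.imwrite('pics/w1.png',im)
import pickle;pickle.dump(P,open('w1.pkl','wb'))
```

```text
1.4333 [ 0.46120809 -0.37279182  0.22211303] [-1.79962742e+02  2.98502751e-02  2.73439353e+01]
```

View pics/w1.png

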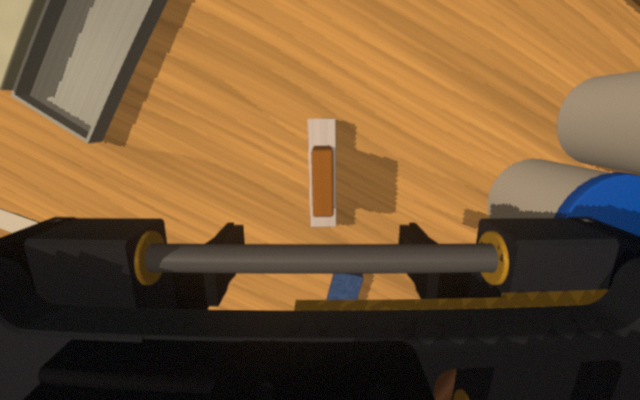

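The scraper is in view: foot from (307,119) to (337,226), grip at about (322,181), nearly aligned with the tool axes.

Run:
```python
from h import *
import pickle
P=pickle.load(open('w1.pkl','rb'));im=cv2.imread('pics/w1.png');H,S,V=cv2.split(cv2.cvtColor(im,cv2.COLOR_BGR2HSV))
print(im[130,321],im[180,322],im[130,280])
g=blob(((S>170)&(V>90)&(H<14)).astype(np.uint8),(295,100,350,232))
f=blob((((S<85)&(V>100))|((S>170)&(V>60)&(H<14))).astype(np.uint8),(295,100,350,232))
print(cv2.boundingRect(g),cv2.boundingRect(f),rect(P,g,.08),rect(P,f,.025))
```

```text
[155 178 205] [ 38  93 152] [ 68 134 193]
(328, 215, 1, 1) (308, 119, 28, 108) [ 439.1 -394.1    0.     0.     0. ] [ 465.2 -373.7  128.    30.8   28. ]
```

Call:
arm_command(
  series="3 2 20 -0.011 0;0 0 30 0 0;0 0 30 0 0;0 0 30 0 0;0 0 30 0 0;0 0 25 0 0;0 0 20 0 0;0 0 0 0 0;0 0 0 0 255;0 0 0 0 255;0 0 0 0 255;0 0 0 0 255;0 0 0 0 255;0 0 0 0 255;0 0 0 0 255;0 0 0 0 255;0 0 0 0 255;0 0 0 0 255",
  squeeze=45,
)

```text
time_s: 2.98
tool_pos: [0.4651, -0.3731, 0.0376]
tool_rot: [180.0, 0.0, 28.1]
force: [0.1, 0.5, -0.5]
grip_width: 0.0284
grasp_force: 0.0
```

Call:
arm_command(
  series="0 0 0 0 255;0 0 0 0 255;0 0 0 0 255;0 0 0 0 255;0 0 0 0 255;0 0 0 0 255",
)

```text
time_s: 3.48
tool_pos: [0.465, -0.3729, 0.0374]
tool_rot: [-180.0, 0.0, 28.1]
force: [-0.2, 0.9, -0.7]
grip_width: 0.0214
grasp_force: 45.0
```

Call:
arm_command(
  series="0 0 -15 0 255;0 0 -15 0 255;0 0 -20 0.112 255;0 0 -20 0.112 255;0 0 -20 0.112 255;0 0 0 0.112 255;0 0 0 0.112 255;0 0 0 0 255",
)

```text
time_s: 4.15
tool_pos: [0.4651, -0.3732, 0.1276]
tool_rot: [180.0, -0.0, -4.1]
force: [0.0, 0.2, -3.7]
grip_width: 0.0216
grasp_force: 45.0
```

Call:
arm_command(
  series="-1 -15 0 0 255;-1 -30 0 0 255;-1 -35 0 0 255;-1 -35 0 0 255;-1 -35 0 0 255;-1 -35 0 0 255;-1 -35 0 0 255;-1 -35 0 0 255;-1 -35 0 0 255;-1 -35 0 0 255;-1 -35 0 0 255;-1 -35 0 0 255;-1 -35 0 0 255;0 -35 0 0 255;0 -30 0 0 255;0 -20 0 0 255;0 -15 0 0 255;0 0 0 0 255;0 0 0 0 255",
)

```text
time_s: 5.73
tool_pos: [0.4876, 0.1576, 0.127]
tool_rot: [180.0, 0.1, -3.7]
force: [-1.1, -1.1, -2.0]
grip_width: 0.0216
grasp_force: 45.0
```

Run:
```python
from h import *
P=pose('wrist');im=cams.read_camera('wrist');t=cams.read_camera('top')
cv2.imwrite('pics/w2.png',np.vstack([im[:300],cv2.resize(t[100:300,100:420],(640,400))])[:,:][:600])
import pickle;pickle.dump(P,open('w2.pkl','wb'))
```

```text
(no output)
```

View pics/w2.png

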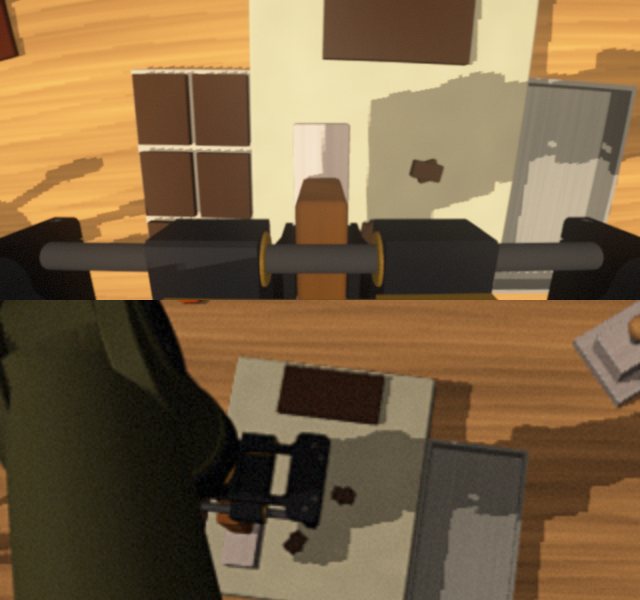

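The scraper is in hand over the slab. Chip_b is at (426,171), right of the bar, and chip_a is mostly hidden at about (366,229). The bar's right face is at x≈349, clear of both.

Run:
```python
from h import *
import pickle
P=pickle.load(open('w2.pkl','rb'))
print(np.round(cast(P,[(426,171),(366,229)],.045)*1000),np.round(cast(P,[(250,50),(537,50),(250,120),(527,120)],.04)*1000), np.round(cast(P,[(294,124),(349,124)],.115)*1000))
print(np.round(cast(P,[(530,80),(633,88),(505,290)],.026)*1000),telemetry.get_obs()['tool_pos'])
```

```text
[[509.  70.  45.]
 [463. 120.  45.]] [[609. 202.  40.]
 [599. -19.  40.]
 [558. 208.  40.]
 [545. -14.  40.]] [[553. 167. 115.]
 [551. 137. 115.]]
[[ 578.  -24.   26.]
 [ 569. -122.   26.]
 [ 383.  -18.   26.]] [0.48823865 0.15539088 0.1270416 ]
```

Call:
arm_command(
  series="0 -8 0 0 255;0 0 12 0 255;0 0 15 0 255;0 0 12 0 255;0 0 6 0 255;0 0 2 0 255;0 0 0 0 255;0 0 0 0 255",
)

```text
time_s: 6.5
tool_pos: [0.4897, 0.1646, 0.0808]
tool_rot: [-180.0, -0.0, -4.0]
force: [0.3, -0.8, -2.0]
grip_width: 0.0216
grasp_force: 45.0
```

Call:
arm_command(
  series="0 0 2 0 255;0 0 0 0 255;0 6 0 0 255;0 10 0 0 255;0 14 0 0 255;0 15 0 0 255;0 15 0 0 255;0 15 0 0 255;0 15 0 0 255;0 15 0 0 255;0 15 0 0 255;0 15 0 0 255;0 15 0 0 255;0 15 0 0 255;0 15 0 0 255;0 12 0 0 255;0 0 0 0 255;0 0 0 0 255;0 0 0 0 255",
)

```text
time_s: 8.08
tool_pos: [0.4761, -0.0266, 0.0787]
tool_rot: [-180.0, -0.0, -4.0]
force: [0.7, -0.1, -3.2]
grip_width: 0.0217
grasp_force: 45.0
```

Run:
```python
from h import *
im=cams.read_camera('wrist');t=cams.read_camera('side')
cv2.imwrite('pics/w3.png',np.vstack([im[:300],t[150:350-50]*1][:2])[:600])
```

```text
(no output)
```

View pics/w3.png

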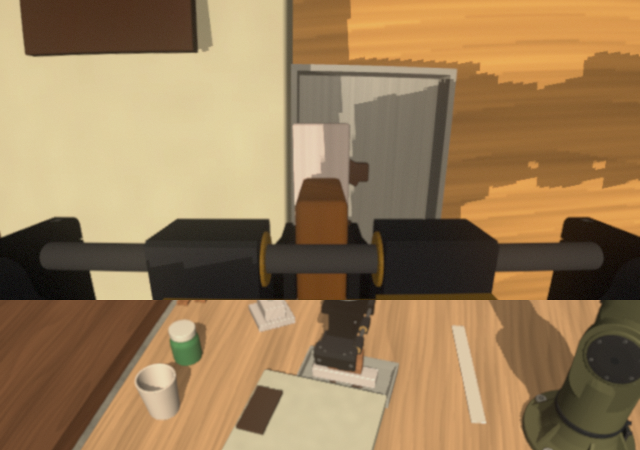

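The slab is clear, and chip_b sits in the tray at (358,172) beside the bar. I'll lift and move off to see both chips.

Call:
arm_command(
  series="0 0 -10 0 255;0 0 -20 0 255;0 0 -20 0 255;0 10 0 0 255;0 25 0 0 255;0 30 0 0 255;0 30 0 0 255;0 30 0 0 255;0 30 0 0 255;0 20 0 0 255;0 10 0 0 255;0 0 0 0 255",
)

```text
time_s: 9.18
tool_pos: [0.4624, -0.2143, 0.128]
tool_rot: [180.0, 0.0, -4.2]
force: [0.9, -0.1, -1.9]
grip_width: 0.022
grasp_force: 45.0
```

Run:
```python
from h import *
im=cams.read_camera('top');s=cams.read_camera('side')
print(telemetry.get_obs()['grip_width'])
cv2.imwrite('pics/w4.png',np.vstack([cv2.resize(im[150:280,190:390],(640,300)),cv2.resize(s[180:260,270:430],(640,300))]))
```

```text
0.022017377848137135
```

View pics/w4.png

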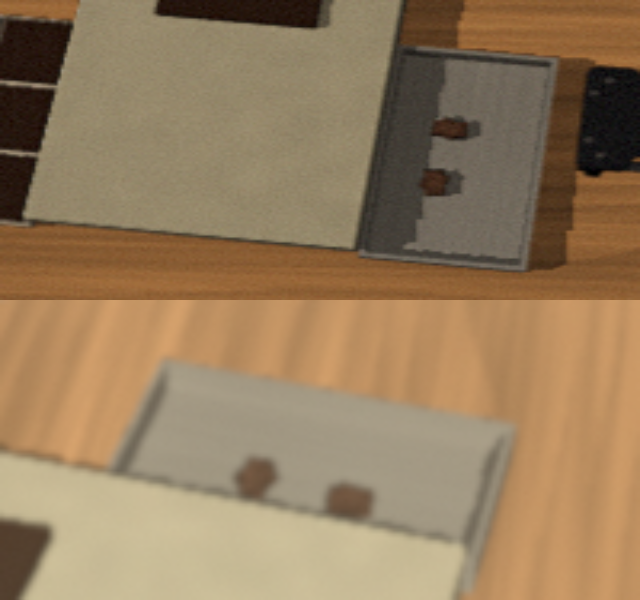

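Both chips lie on the tray floor, at (450,128) and (434,182) in the upper crop. Now I'll take the scraper back.

Call:
arm_command(
  series="2 15 0 0 255;2 25 0 0 255;2 30 0 0 255;2 30 0 0 255;2 30 0 0 255;2 18 0 0 255;2 10 0 0 255;0 0 0 -0.113 255;0 0 0 -0.113 255;0 0 0 -0.113 255;0 0 0 -0.113 255;0 0 0 -0.113 255;0 0 0 0 255;0 0 20 0 255;0 0 25 0 255;0 0 20 0 255;0 0 12 0 255;0 0 7 0 255;0 0 2 0 255;0 0 0 0 255",
)

```text
time_s: 10.95
tool_pos: [0.4668, -0.3699, 0.0427]
tool_rot: [180.0, -0.0, 28.4]
force: [0.4, -0.9, -2.1]
grip_width: 0.0216
grasp_force: 45.0
```

Call:
arm_command(
  series="0 3 2 0 255;0 0 2 0 255;0 0 1 0 255;0 0 0 0 255;0 0 0 0 255",
)

```text
time_s: 11.37
tool_pos: [0.4678, -0.373, 0.0378]
tool_rot: [180.0, -0.0, 28.4]
force: [-0.4, -0.2, -1.9]
grip_width: 0.0217
grasp_force: 45.0
```

Call:
arm_command(
  series="0 0 0.5 0 255;0 0 0 0 255;0 0 0 0 200;0 0 0 0 180;0 0 0 0 150;0 0 0 0 100;0 0 0 0 0;0 0 0 0 0;0 0 0 0 0;0 0 0 0 0;0 0 0 0 0;0 0 0 0 0;0 0 0 0 0;0 0 0 0 0",
)

```text
time_s: 12.53
tool_pos: [0.4678, -0.3729, 0.0371]
tool_rot: [180.0, 0.0, 28.4]
force: [-0.5, 0.3, 0.0]
grip_width: 0.0829
grasp_force: 0.0
```

Call:
arm_command(
  series="0 0 -10 0 0;0 0 -20 0 0;0 0 -30 0 0;0 0 -30 0 0;0 0 -30 0 0;0 0 -30 0 0;0 0 -20 0 0;0 0 0 0 0;0 0 0 0 0;0 0 0 0 0;0 0 0 0 0",
)

```text
time_s: 13.45
tool_pos: [0.467, -0.3723, 0.2056]
tool_rot: [-179.9, 0.1, 28.4]
force: [-0.3, -1.0, -0.1]
grip_width: 0.087
grasp_force: 0.0
```

Run:
```python
from h import *
im=cams.read_camera('wrist');s=cams.read_camera('side')
cv2.imwrite('pics/w5.png',np.vstack([im[:300],cv2.resize(s[90:260,250:430],(640,300))]))
```

```text
(no output)
```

View pics/w5.png

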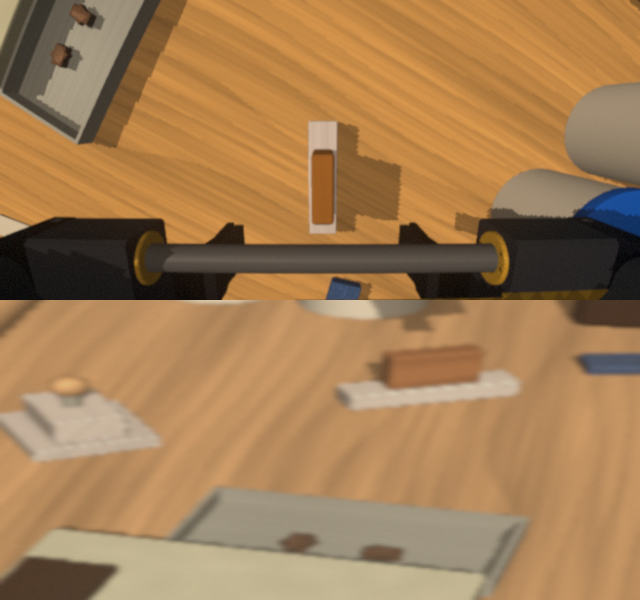

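The scraper stands upright and released at (322,178), and both chips are in the tray at (82,15) and (62,55).

```bash
python3 -c "
from cell import env
print(env.sign_off())"
```

```text
the job is handed in; nothing more can be done
None
```

I wiped both chips into the tray with the scraper, stood it back upright within about 3 mm of where I found it, let go, and handed the job in at about 13.5 s; no verdict was returned.

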